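# Snap the lid onto the carrot pot and hold it home

### The job

Close the steel pot of cooked carrots: set the blue lid, knob up, centred and level on the pot's neck, then press it straight down until it clicks, and keep pressing past the click until the lid is fully home on the rim. The seal under the lid pushes back, so finish while still pressing the lid fully home with the fingers; do not let go. Leave the shaker, the soap pump and the stack of plates where they are.

Things in the scene. Friction and masses are not known exactly. Their poses are not given: they have to be found in the camera images.
- lid_knob (a point): Centre of the black knob on the blue round plastic lid (104 mm wide, 26 mm high without knob, about 120 g, loose, at first lying knob up on the work surface). The knob is an upright cylinder, 28 mm in diameter, 40 mm tall; this point is half-way up it, 20 mm above the lid's flat top and 46 mm above the lid's lower edge. z is the lid's axis.
- lid_seat (a point): Centre of the underside of the same lid's top plate, the face that lands on the pot's rim; 25.5 mm below lid_knob on the lid's axis (z up). A skirt reaches 20.5 mm below this point; the inward lip at its lower edge is 92 mm in inside diameter and 3 mm high.
- pot_rim (a point): Centre of the steel pot's mouth, level with its rim, 110 mm above the work surface. The pot stands fast and cannot be shifted; its body, with a blue band, is 116 mm in diameter, the neck 88 mm over its top 34 mm, tapering to 83 mm at the rim. When the lid is fully home on the hard rim, lid_seat coincides with this point.
- catch_mid (a point): Point on the pot's axis, 10 mm below pot_rim, level with six sprung brass balls that stand 4.5 mm proud of the neck. The lid set on loosely rests on them, lid_seat about 15 mm above pot_rim. A push of 7 to 12 N slips its lip over them: after some 5 mm it clicks and the lid is drawn down; below 5 mm the push rises again as the seal is squeezed.
- seal (a joint): Squeeze in m of the red springy seal ring in the pot's mouth: 0 free (its top 5 mm above the rim), 0.005 when the lid is fully home. It pushes up with 2 N plus 2 N per mm, about 12 N at home. A clicked lid that is let go springs back up about 3 mm, held by the balls, with the seal at about 0.002.
- shaker: Steel salt shaker, 44 mm in diameter, 86 mm tall; origin at the centre of its underside. To be left alone.
- soap: Light blue soap bottle with pump, 64 mm in diameter, 173 mm tall; origin at the centre of its underside. To be left alone.
- plates: Stack of white side plates, 170 mm in diameter, about 50 mm high; origin at the centre of its underside. To be left alone.
Things that resemble listed ones, but are neither listed nor needed, are in the scene too. What is meant by the part that bears lid_knob is not brown, red or white, and is the larger of those in its own colour.

How it is judged:
By the outcome, as a careful person would: the job done as asked, in the order asked, and still so for the second after the job is handed in, while the arm keeps its last pose, push and grip.
It also fails if it takes over 38 s, if anything falls off the work surface, if the arm or the gripper's body presses on something with over 40 N, if the wrist force passes 120 N, or if a joint passes its speed limit or range.

### The arm

A 6-joint arm with a two-finger parallel gripper is mounted at the origin on the work surface. World frame = base frame: x ahead of the robot, y to its left, z up, the work surface at z = 0. Lengths are in m, angles in rad, forces in N, time in s.
With the tool pointing down it reaches from about 0.375 to 0.975 m from the base axis. Payload 3.8 kg.
Tool frame: the origin (TCP) lies on the centre line of the jaws, within the pads' length; the fingertips stand 14 mm ahead of it and the grasp point (between the pads) lies 5 mm behind it; z points along the fingers, y is the line along which they close (so a half turn about z gives the same grasp; the last joint's range is limited). The gripper opens to 85 mm and grips with 20 to 120 N. Pads are 22 mm wide; open, the fingers measure 114 mm over their backs; the gripper's body (76 mm by 85 mm) begins 54 mm behind the grasp point. The pads swing forward as they close: fully open they stand 13 mm farther back than shut.
Start: joints at [1.2, 0.264, 1.604, -0, 1.274, -0.037], TCP at [0.221, 0.638, 0.245] pointing down, gripper open.
Joint ranges: [-2.63, 2.63], [-0.94, 2.18], [0.31, 2.57], [-1.31, 4.45], [0, 2.66], [-2.55, 2.55]. Speed limits (rad/s): [2.57, 2.57, 3.14, 3.14, 3.14, 3.14].

### API

Orientations are given as a rotation vector (axis times angle).
In Python, from workcell import bot, eyes, spot_in gives the robot as it stands.
- The arm moves only by the tool carry_out, never from a script. Its argument "series" is text: rows parted by semicolons, each of 4 numbers parted by spaces: the shift along the world's x, y, z in m, then the turn about the world's z in degrees. In form: tx ty tz roll; .... A call has 1 to 20 rows; each row shifts and turns the commanded pose from where the row before left it; what a row does not reach is not made up. A row lasts 1/8 s, in which the tool goes at most 62.5 mm and 10.7 degrees, less where a joint would pass 70% of its speed; a pose out of reach is approached as far as the arm can. A call is refused whole if a number of a shift passes 0.0625 or a number of a turn 10.7, either way. A call with a gripper value outside its range is refused whole. "jaw" is the gripper command: -1 is shut, 1 is fully open, values between are in proportion, set as the call begins (left out, the last holds). The fingers move at their own pace and stop on an object; "grip_force" is the grip in N (left out, the last holds). Time passes only in rows, so rows that do not move let the fingers close. It gives the time, the measured TCP pose, the force, the opening and the grip force at its end, in the units of the state.
- bot.read_state(): the state, without advancing time (a new reading comes with each control period).
- eyes.read_camera(name): name is "scene" or "side" or "wrist"; returns (picture, depth): 420x560x3 uint8, blue, green, red; 420x560 float32, m along the optical axis (not along the pixel's ray), 0 where there is no reading.
- eyes.get_calibration(name): a dict with "K" (3x3 intrinsics, pixels), "position" and "rotation" of the camera in the world; the wrist camera has in their place "T_tool_cam" (4x4, takes a point from camera to tool coordinates, whose origin is the TCP and whose axes are the flange's). Camera axes: x right, y down, z forward; pixel columns grow to the right and rows downward; lengths in m; the calibration is good to about 2 mm. A picture is of the moment at which its call begins: read the wrist's pose just before it. get_calibration takes no time and is no camera call.
- bot.finish_job(): hands the job in; it is judged then, once.
Trained networks look in the newest picture that a camera, given by its name, has taken for a name from the list of things; names that differ only in an ending like _2 or _b are one class to them, and where a whole thing is asked for, a point or a joint stands for the part that bears it (a point fixed in the world has none). Each returns a list of dicts, best first, with "score" (0 to 1); they miss things now and then, are a little off and sometimes report something else, mostly with a low value. They report only what shows in the picture. A call takes as long as a camera call. They do not tell look-alikes from the thing itself.
- spot_in(camera, target): "rect" ([centre column, centre row, width, height] in pixels, round what is visible of it).
The state is a dict: "time": time; "q": joint angles; "joint_vel": joint speeds; "joint_torque": joint torques, N m; "tool_pos": TCP position; "tcp_rot": TCP orientation; "wrist_force": force on the tool from outside, world axes, zero at the start; "torque": the same for the moment, N m; "width": opening from 0.0 (shut) to 1.0 (fully open); "grip_force": force on a finger pad.
Only numpy, scipy, OpenCV 4.12 (cv2) and the standard library are available. Lean on these libraries where they do the work, as an engineer would, in place of code of your own. Each camera call takes 0.05 s, during which the arm holds its last target. There are 200 camera calls.

## Working session

There is one attempt and no reset: what is moved stays moved. The work goes in short steps, Python scripts to look and compute and a tool call to move; the robot and the scene stay as the last step left them, time stands still between calls to the robot, and variables do not carry over. Pictures are saved under pics/ and viewed, at most 10 in all, crops included, and the job is handed in when it is done.

Besides the shell and the picture viewer there is one more tool, called after "Call:" by a JSON object that holds its "api" and its "payload". carry_out: Moves the arm, as the interface text tells. Its arguments: {"type":"object","properties":{"series":{"type":"string"},"jaw":{"type":"number"},"grip_force":{"type":"number"}},"required":["series"]}

```bash
mkdir -p pics; cat > h.py <<'E'
import numpy as np, cv2
from scipy.spatial.transform import Rotation as R
from workcell import bot, eyes, spot_in
def grab(n):
    s=bot.read_state(); im,d=eyes.read_camera(n); c=eyes.get_calibration(n)
    if n=="wrist":
        T=np.eye(4);T[:3,:3]=R.from_rotvec(s["tcp_rot"]).as_matrix();T[:3,3]=s["tool_pos"];T=T@np.array(c["T_tool_cam"])
    else:
        T=np.eye(4);r=np.array(c["rotation"]);T[:3,:3]=r if r.shape==(3,3) else R.from_rotvec(r).as_matrix();T[:3,3]=c["position"]
    K=np.array(c["K"]); v,u=np.mgrid[:420,:560]
    P=np.stack([(u-K[0,2])/K[0,0]*d,(v-K[1,2])/K[1,1]*d,d],-1)@T[:3,:3].T+T[:3,3]
    P[d==0]=np.nan
    return im,d,P,T,K
E
python3 - <<'E'
from h import *
for n in("scene","side"):
    im,d,P,T,K=grab(n); cv2.imwrite(f"pics/{n}0.png",im); np.savez(f"{n}0.npz",im=im,P=P)
    print(n,T[:3,3].round(3))
    for t in("lid_knob","pot_rim","catch_mid","seal","shaker","soap","plates"):
        print(t,[(np.round(r["rect"]).tolist(),round(r["score"],2)) for r in spot_in(n,t)])
print(bot.read_state())
E
```

```text
scene [1.207 0.54  0.656]
lid_knob [([192.0, 230.0, 26.0, 27.0], 0.94), ([237.0, 177.0, 32.0, 25.0], 0.83), ([211.0, 193.0, 25.0, 15.0], 0.73), ([282.0, 190.0, 33.0, 28.0], 0.7), ([242.0, 209.0, 38.0, 31.0], 0.55)]
pot_rim [([393.0, 265.0, 52.0, 68.0], 0.68), ([243.0, 211.0, 37.0, 34.0], 0.63)]
catch_mid [([306.0, 230.0, 21.0, 36.0], 0.66), ([393.0, 264.0, 58.0, 65.0], 0.58)]
seal [([399.0, 242.0, 37.0, 18.0], 0.78), ([285.0, 297.0, 36.0, 91.0], 0.72), ([393.0, 265.0, 54.0, 66.0], 0.67)]
shaker [([306.0, 229.0, 19.0, 31.0], 0.77)]
soap [([284.0, 297.0, 33.0, 87.0], 0.77), ([242.0, 209.0, 41.0, 32.0], 0.44)]
plates [([205.0, 276.0, 73.0, 59.0], 0.73)]
side [ 0.415 -0.669  0.724]
lid_knob [([279.0, 376.0, 37.0, 40.0], 0.96), ([350.0, 315.0, 39.0, 38.0], 0.88), ([216.0, 390.0, 60.0, 59.0], 0.75), ([201.0, 315.0, 52.0, 50.0], 0.59), ([277.0, 306.0, 52.0, 53.0], 0.55)]
pot_rim [([244.0, 161.0, 39.0, 50.0], 0.6)]
catch_mid [([246.0, 159.0, 39.0, 46.0], 0.88)]
seal [([241.0, 142.0, 27.0, 17.0], 0.66)]
shaker [([256.0, 223.0, 19.0, 31.0], 0.97)]
soap [([278.0, 306.0, 44.0, 48.0], 0.64), ([344.0, 163.0, 26.0, 60.0], 0.6)]
plates [([373.0, 241.0, 70.0, 58.0], 0.57)]
{'time': 0.8, 'q': array([ 1.20009912e+00,  2.63847572e-01,  1.60399597e+00,  2.55214251e-06,
        1.27368946e+00, -3.69079028e-02]), 'joint_vel': array([ 0.00059925, -0.00123248,  0.00025477, -0.00125792,  0.00202258,
       -0.00085907]), 'joint_torque': array([-1.38484789e-03, -5.14974296e+01, -3.67692876e+01, -8.02261638e-05,
        4.07961279e-04,  9.71449907e-06]), 'tool_pos': array([0.22115355, 0.63774385, 0.24531726]), 'tcp_rot': array([5.21883911e-01, 3.09793169e+00, 9.25408115e-05]), 'wrist_force': array([ 0.04986266, -0.00231139, -0.50141316]), 'torque': array([ 0.01812147, -0.01055131,  0.0363067 ]), 'grip_force': 0.0, 'width': 1.0009435987608708}
```

View pics/scene0.png

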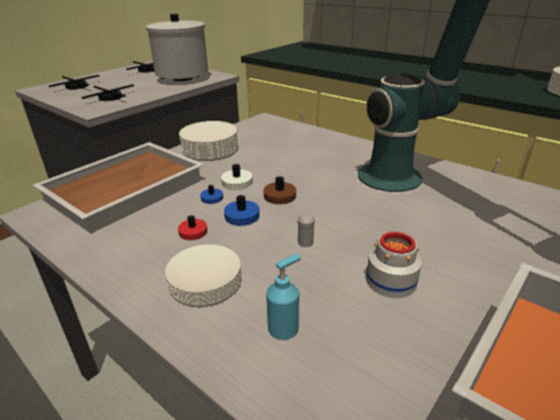

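View pics/side0.png

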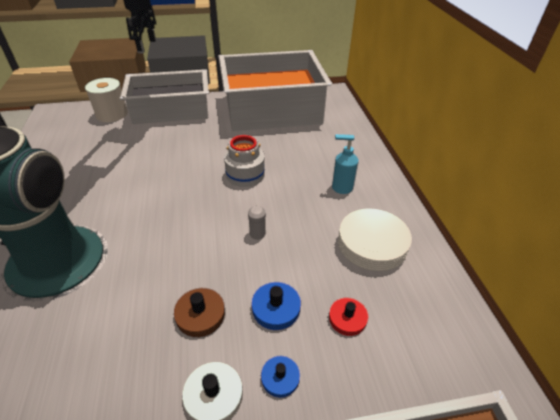

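Scene picture: five lids. These are brown (280,190), white (237,179), red (193,229), small blue (211,195) and large blue (242,210). In the side picture the large blue is at (277,305) and the small blue at (280,375). The large blue one fits, being the larger of the blue pair. The pot is at scene (394,262) / side (244,158). I'll confirm the lid in a crop and measure it.

```bash
python3 - <<'E'
from h import *
for n,bx,px in(("scene",(195,170,305,250),(365,225,425,295)),("side",(240,270,330,400),(215,130,275,190))):
    z=np.load(n+"0.npz"); im,P=z["im"],z["P"]
    def sub(b): return im[b[1]:b[3],b[0]:b[2]].astype(int),P[b[1]:b[3],b[0]:b[2]]
    I,Q=sub(bx); m=((I[...,0]>I[...,2]+50)&(I[...,0]>I[...,1]+35)).astype(np.uint8)
    k,l,st,c=cv2.connectedComponentsWithStats(m)
    for i in range(1,k):
        if st[i,4]>60:
            q=Q[l==i]; q=q[~np.isnan(q[:,0])]; t=q[(q[:,2]>np.percentile(q[:,2],95)-.006)]
            print(n,"blue",c[i]+bx[:2],st[i,4],"top mid",((np.percentile(t,1,0)+np.percentile(t,99,0))/2).round(4),"ext",np.ptp(t,axis=0).round(3),np.nanmedian(t[:,2]))
            cx=c[i]+bx[:2]
            x,y=cx.astype(int); q=P[y-25:y+10,x-12:x+13].reshape(-1,3); q=q[q[:,2]>.045]
            print(" knob",len(q),q.mean(0).round(4),(q.min(0)).round(3),q.max(0).round(3))
    I,Q=sub(px); q=Q[(I[...,2]>I[...,0]+90)&(I[...,2]>I[...,1]+80)]; q=q[(q[:,2]>.10)&(q[:,2]<.13)]
    def fit(q):
        A=np.c_[2*q[:,:2],np.ones(len(q))]; s=np.linalg.lstsq(A,(q[:,:2]**2).sum(1),rcond=None)[0]; return s[:2],np.sqrt(s[2]+s[:2]@s[:2])
    print(n,"seal",len(q),fit(q),((q.min(0)+q.max(0))/2).round(4),np.ptp(q,axis=0).round(3))
    b=Q.reshape(-1,3); b=b[(b[:,2]>.03)&(b[:,2]<.068)]; print("body",fit(b))
z=np.load("side0.npz")["im"];cv2.imwrite("pics/c.png",cv2.resize(z[260:410,160:380],None,fx=3,fy=3))
for n,b in(("scene",[(306,218),(284,280),(205,265)]),):
    P=np.load(n+"0.npz")["P"]
    for u,v in b: print((u,v),P[v,u].round(3))
E
```

```text
scene blue [211.13888889 195.69907407] 216 top mid [ 0.4801 -0.3635  0.0211] ext [0.066 0.07  0.016] 0.01893911340530713
 knob 13 [ 0.4778 -0.367   0.0464] [ 0.469 -0.376  0.045] [ 0.486 -0.359  0.048]
scene blue [241.40480274 212.83533448] 583 top mid [ 0.497  -0.2156  0.0266] ext [0.1   0.102 0.03 ] 0.02672898098447174
 knob 98 [ 0.4979 -0.2135  0.0599] [ 0.481 -0.231  0.045] [ 0.509 -0.202  0.07 ]
scene seal 244 (array([0.48030428, 0.25329292]), np.float64(0.033203276495170755)) [0.4802 0.2538 0.113 ] [0.073 0.072 0.011]
body (array([0.47813837, 0.25234277]), np.float64(0.05729385342471079))
side blue [275.71646535 305.77368086] 1573 top mid [ 0.4929 -0.2198  0.045 ] ext [0.102 0.105 0.046] 0.027276030864626155
 knob 195 [ 0.493  -0.2224  0.0626] [ 0.48  -0.232  0.045] [ 0.506 -0.204  0.07 ]
side blue [280.01442741 376.03606853] 1109 top mid [ 0.4764 -0.3679  0.0311] ext [0.07  0.071 0.033] 0.01922501666128107
 knob 84 [ 0.4767 -0.3676  0.0469] [ 0.468 -0.376  0.045] [ 0.485 -0.359  0.05 ]
side seal 156 (array([0.47846945, 0.25129495]), np.float64(0.033462411661550784)) [0.4782 0.2522 0.1116] [0.072 0.075 0.013]
body (array([0.47910184, 0.25326674]), np.float64(0.05721429777881871))
(306, 218) [0.492 0.013 0.085]
(284, 280) [0.753 0.157 0.136]
(205, 265) [ 0.743 -0.091  0.04 ]
```

View pics/c.png

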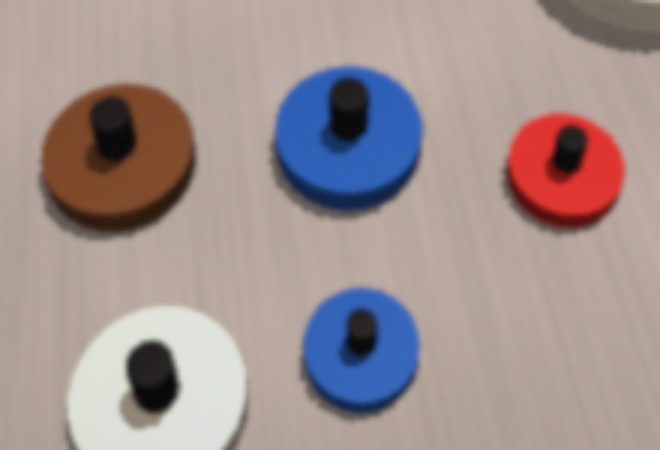

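The crop shows the large blue lid at (348,137), clearly bigger than the small blue one at (361,350). The target lid is at about (0.495,-0.218) and the pot axis at about (0.479,0.2525). I'll approach over the lid.

Call:
{"api": "carry_out", "payload": {"series": "0.04 -0.045 0 -5;0.04 -0.045 0 -5;0.04 -0.045 0 -5;0.04 -0.045 0 -5;0.04 -0.045 0 -5;0.04 -0.045 0 -5;0.035 -0.045 0 -5;0 -0.06 0 -5;0 -0.06 0 -5;0 -0.06 0 -5;0 -0.06 0 -5;0 -0.06 0 -5;0 -0.06 0 -5;0 -0.06 0 -5;0 -0.06 0 -5;0 -0.06 0 -5;0 0 0 0;0 0 0 0", "jaw": 1, "grip_force": 100}}

```text
time: 3.05
tool_pos: [0.4959, -0.2171, 0.2452]
tcp_rot: [-2.391, -2.036, -0.001]
wrist_force: [-0.8, -0.0, 0.2]
width: 1.002
grip_force: 0.0
```

```bash
python3 - <<'E'
from h import *
im,d,P,T,K=grab("wrist"); cv2.imwrite("pics/w1.png",im); s=bot.read_state()
print(s["tool_pos"],s["q"].round(2),s["time"],"cam",T[:3,3])
I=im.astype(int); m=((I[...,0]>I[...,2]+40)&(I[...,0]>I[...,1]+25))
z=P[...,2]; 
near=np.hypot(P[...,0]-.495,P[...,1]+.2175)<.075
t=P[m&near&(z>.02)&(z<.032)]; 
print("top",len(t),((t.min(0)+t.max(0))/2).round(4),np.ptp(t,axis=0).round(3))
k=P[near&(z>.061)&(z<.072)]; print("knob",len(k),((k.min(0)+k.max(0))/2).round(4),np.ptp(k,axis=0).round(3),np.median(k[:,2]))
E
```

```text
[ 0.49603749 -0.2164101   0.2451556 ] [-0.46  0.01  1.89  0.    1.24 -0.3 ] 3.1 cam [ 0.50723464 -0.14770472  0.37393329]
top 6449 [ 0.4923 -0.2178  0.0264] [0.103 0.103 0.01 ]
knob 651 [ 0.4924 -0.2182  0.0646] [0.027 0.028 0.007] 0.06599910741431991
```

View pics/w1.png

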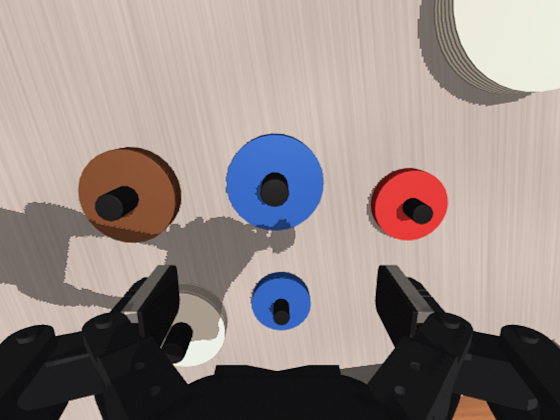

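Call:
{"api": "carry_out", "payload": {"series": "-0.003 -0.001 -0.05 0;0 0 -0.05 0;0 0 -0.05 0;0 0 -0.03 0;0 0 -0.017 0;0 0 0 0;0 0 0 0"}}

```text
time: 3.98
tool_pos: [0.4946, -0.2185, 0.0499]
tcp_rot: [2.388, 2.037, 0.002]
wrist_force: [1.3, 0.4, 0.0]
width: 1.002
grip_force: 0.0
```

Call:
{"api": "carry_out", "payload": {"series": "0 0 0 0;0 0 0 0;0 0 0 0;0 0 0 0;0 0 0 0;0 0 0 0;0 0 0 0;0 0 0 0", "jaw": -1, "grip_force": 100}}

```text
time: 4.97
tool_pos: [0.4937, -0.2186, 0.0491]
tcp_rot: [2.39, 2.037, 0.001]
wrist_force: [-1.2, 1.1, 4.7]
width: 0.299
grip_force: 98.1
```

Call:
{"api": "carry_out", "payload": {"series": "0 0 0.02 0;0 0 0.05 0;0 0 0.05 0;0 0.01 0.04 0;0 0.03 0 0;0 0.05 0 0;0 0.05 0 0;0 0.05 0 0;0 0.05 0 0;-0.005 0.05 0 0;-0.005 0.05 0 0;-0.005 0.05 0 0;0 0.04 0 0;0 0.03 0 0;0 0.01 0 0;0 0 0 0;0 0 0 0;0 0 0 0"}}

```text
time: 7.22
tool_pos: [0.4782, 0.2507, 0.2082]
tcp_rot: [2.392, 2.036, -0.0]
wrist_force: [1.0, 0.0, -0.7]
width: 0.302
grip_force: 98.5
```

```bash
cat > m.py <<'E'
from h import *
def fit(q):
    A=np.c_[2*q[:,:2],np.ones(len(q))]; s=np.linalg.lstsq(A,(q[:,:2]**2).sum(1),rcond=None)[0]; return s[:2].round(4),round(float(np.sqrt(s[2]+s[:2]@s[:2])),4)
s=bot.read_state(); print(s["tool_pos"],s["tcp_rot"],s["wrist_force"],s["width"])
for n in("scene","side","wrist"):
    im,d,P,T,K=grab(n); cv2.imwrite(f"pics/{n}_{s['time']:.1f}.png",im)
    I=im.astype(int); z=P[...,2]
    near=np.hypot(P[...,0]-.479,P[...,1]-.2525)<.09
    m=(I[...,0]>I[...,2]+40)&(I[...,0]>I[...,1]+25)&near&(z>.105)
    m=cv2.erode(m.astype(np.uint8),np.ones((2,2)))>0
    q=P[m]; 
    if len(q)<20: print(n,"few");continue
    zt=np.percentile(q[:,2],90); t=q[abs(q[:,2]-zt)<.006]; w=q[q[:,2]<zt-.007]
    A=np.c_[t[:,:2]-[.479,.2525],np.ones(len(t))]; pl=np.linalg.lstsq(A,t[:,2],rcond=None)[0]
    print(n,"top",len(t),((t.min(0)+t.max(0))/2).round(4),np.ptp(t,axis=0).round(3),"plane slope,z",pl.round(4))
    if len(w)>20: print("  wall",len(w),fit(w), w[:,2].min().round(4))
    b=P[near&(z>.03)&(z<.068)]
    if len(b)>50: print("  body",len(b),fit(b))
E
python3 m.py; ls -t pics|head -3
```

```text
[0.47824173 0.25066913 0.20822245] [ 2.39237644e+00  2.03595250e+00 -4.86543734e-04] [ 0.99384139  0.03149842 -0.65500837] 0.30226056364727516
scene top 764 [0.4834 0.2517 0.1841] [0.096 0.101 0.007] plane slope,z [-0.0158 -0.0052  0.1856]
  wall 318 (array([0.4793, 0.2508]), 0.0504) 0.16
  body 729 (array([0.478 , 0.2523]), 0.0573)
side top 442 [0.4805 0.2426 0.1854] [0.099 0.089 0.008] plane slope,z [0.0007 0.0119 0.1863]
  wall 192 (array([0.4791, 0.2496]), 0.0498) 0.1634
  body 429 (array([0.479 , 0.2532]), 0.0575)
wrist top 19233 [0.4784 0.2512 0.1849] [0.102 0.103 0.009] plane slope,z [-0.0014  0.0006  0.1853]
  wall 256 (array([0.478 , 0.2512]), 0.0516) 0.1648
  body 222 (array([0.4773, 0.2537]), 0.0566)
wrist_7.2.png
side_7.2.png
scene_7.2.png
```

Call:
{"api": "carry_out", "payload": {"series": "0 0.002 0 0;0 0 -0.02 0;0 0 -0.02 0;0 0 -0.008 0;0 0 0 0;0 0 0 0"}}

```text
time: 8.12
tool_pos: [0.4788, 0.2541, 0.1612]
tcp_rot: [2.391, 2.037, 0.002]
wrist_force: [0.1, -0.3, -1.7]
width: 0.303
grip_force: 98.5
```

```bash
python3 m.py; ls -t pics|head -3; python3 -c "
import cv2,glob
f=sorted(glob.glob('pics/side_*'))[-1];g=sorted(glob.glob('pics/scene_*'))[-1];print(f,g)
a=cv2.imread([x for x in glob.glob('pics/side_*') if '7.2' not in x][0])[80:220,180:310];b=cv2.imread([x for x in glob.glob('pics/scene_*') if '7.2' not in x][0])[180:320,330:460]
cv2.imwrite('pics/c2.png',cv2.resize(cv2.hconcat([a,b]),None,fx=3,fy=3))"
```

```text
[0.47879889 0.25406527 0.16121171] [2.39078968e+00 2.03746250e+00 2.29893865e-03] [ 0.08669878 -0.30669708 -1.71449162] 0.3031409973812626
scene top 759 [0.4838 0.2568 0.1378] [0.098 0.098 0.008] plane slope,z [-0.0117 -0.0041  0.1387]
  wall 303 (array([0.4799, 0.2545]), 0.0502) 0.1127
  body 718 (array([0.4782, 0.2524]), 0.0573)
side top 415 [0.4812 0.2466 0.1385] [0.097 0.091 0.008] plane slope,z [0.0019 0.0128 0.1394]
  wall 158 (array([0.4797, 0.2533]), 0.0503) 0.1165
  body 435 (array([0.4792, 0.2525]), 0.057)
wrist top 19290 [0.479  0.2542 0.1382] [0.103 0.103 0.01 ] plane slope,z [0.0002 0.0014 0.1383]
  wall 254 (array([0.4786, 0.2545]), 0.0514) 0.1182
  body 388 (array([0.4774, 0.2539]), 0.0566)
wrist_8.1.png
side_8.1.png
scene_8.1.png
pics/side_8.1.png pics/scene_8.1.png
```

View pics/c2.png

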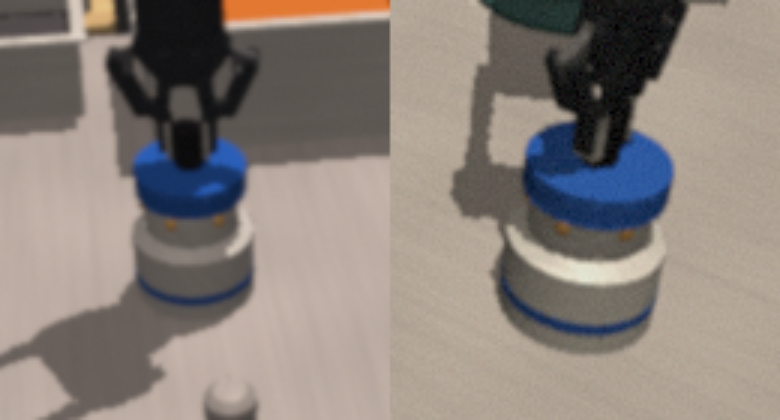

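The lid is over the neck, level and about 1 mm off; it is in place at crop (190,175) on the left and (600,175) on the right. I'll trim it and lower it onto the balls.

Call:
{"api": "carry_out", "payload": {"series": "-0.001 -0.001 -0.002 0;0 0 -0.003 0;0 0 -0.002 0;0 0 0 0;0 0 0 0"}}

```text
time: 8.9
tool_pos: [0.4775, 0.2528, 0.1535]
tcp_rot: [2.391, 2.038, 0.001]
wrist_force: [1.1, 0.3, -0.0]
width: 0.299
grip_force: 98.6
```

Call:
{"api": "carry_out", "payload": {"series": "0 0 -0.002 0;0 0 0 0;0 0 0 0"}}

```text
time: 9.28
tool_pos: [0.478, 0.2532, 0.1525]
tcp_rot: [2.391, 2.037, 0.003]
wrist_force: [-0.6, -0.8, 5.6]
width: 0.298
grip_force: 99.2
```

Call:
{"api": "carry_out", "payload": {"series": "0 0 -0.001 0;0 0 -0.001 0;0 0 -0.001 0;0 0 -0.001 0;0 0 0 0;0 0 0 0"}}

```text
time: 10.02
tool_pos: [0.4767, 0.2526, 0.1464]
tcp_rot: [-2.391, -2.038, 0.002]
wrist_force: [2.0, 0.9, -3.3]
width: 0.298
grip_force: 98.7
```

Call:
{"api": "carry_out", "payload": {"series": "0 0 -0.001 0;0 0 -0.001 0;0 0 -0.001 0;0 0 -0.001 0;0 0 -0.001 0;0 0 0 0;0 0 0 0"}}

```text
time: 10.9
tool_pos: [0.477, 0.2526, 0.1422]
tcp_rot: [-2.391, -2.038, 0.001]
wrist_force: [1.1, -0.6, -2.5]
width: 0.3
grip_force: 98.3
```

Call:
{"api": "carry_out", "payload": {"series": "0 0 -0.001 0;0 0 -0.001 0;0 0 -0.001 0;0 0 0 0;0 0 0 0"}}

```text
time: 11.52
tool_pos: [0.4772, 0.2527, 0.1404]
tcp_rot: [2.391, 2.038, 0.0]
wrist_force: [-3.7, -2.7, 6.3]
width: 0.3
grip_force: 99.3
```

Call:
{"api": "carry_out", "payload": {"series": "0 0 -0.001 0;0 0 -0.001 0;0 0 0 0;0 0 0 0"}}

```text
time: 12.02
tool_pos: [0.4773, 0.2528, 0.139]
tcp_rot: [2.391, 2.038, 0.0]
wrist_force: [-4.4, -3.6, 9.6]
width: 0.3
grip_force: 99.7
```

Call:
{"api": "carry_out", "payload": {"series": "0 0 -0.001 0;0 0 -0.0005 0;0 0 0 0;0 0 0 0"}}

```text
time: 12.52
tool_pos: [0.4773, 0.2528, 0.1385]
tcp_rot: [2.391, 2.038, 0.001]
wrist_force: [-7.7, -4.9, 15.4]
width: 0.301
grip_force: 99.9
```

Call:
{"api": "carry_out", "payload": {"series": "-0.0005 -0.0005 -0.001 0;0 0 0 0;0 0 0 0"}}

```text
time: 12.9
tool_pos: [0.4773, 0.2527, 0.1385]
tcp_rot: [2.391, 2.038, 0.003]
wrist_force: [-8.0, -4.3, 18.1]
width: 0.297
grip_force: 100.5
```

Call:
{"api": "carry_out", "payload": {"series": "-0.0005 0 -0.001 0;0 0 0 0;0 0 0 0;0 0 0 0"}}

```text
time: 13.4
tool_pos: [0.4773, 0.2528, 0.1384]
tcp_rot: [2.391, 2.037, 0.004]
wrist_force: [-8.5, -5.5, 23.1]
width: 0.3
grip_force: 101.3
```

```bash
python3 m.py
```

```text
[0.47726173 0.25277548 0.13841626] [2.39051356 2.03727508 0.00418527] [-8.52583273 -5.47571256 23.07512006] 0.29970093944816595
scene top 760 [0.4817 0.2551 0.1154] [0.099 0.098 0.008] plane slope,z [-0.0109 -0.0076  0.116 ]
  wall 64 (array([0.4783, 0.2533]), 0.0502) 0.1052
  body 733 (array([0.4779, 0.2523]), 0.0574)
side top 411 [0.4795 0.2439 0.1161] [0.097 0.089 0.008] plane slope,z [0.0039 0.005  0.1165]
  wall 52 (array([0.479 , 0.2506]), 0.049) 0.1051
  body 437 (array([0.4792, 0.2528]), 0.0571)
wrist top 19229 [0.4775 0.2529 0.1153] [0.102 0.103 0.01 ] plane slope,z [-0.0007 -0.0002  0.1154]
  body 474 (array([0.4774, 0.2537]), 0.0567)
```

Call:
{"api": "carry_out", "payload": {"series": "0 0 -0.001 0;0 0 0 0;0 0 0 0;0 0 0 0;0 0 0 0;0 0 0 0;0 0 0 0;0 0 0 0"}}

```text
time: 14.55
tool_pos: [0.4773, 0.2528, 0.1384]
tcp_rot: [2.39, 2.037, 0.004]
wrist_force: [-11.6, -6.3, 28.2]
width: 0.305
grip_force: 101.9
```

The lid is hard on the rim: the tool no longer moves, the push is 28 N and the lid's top is at 0.1155 m, as expected. Handing in.

```bash
python3 -c "
from workcell import bot
print(bot.finish_job())"
```

```text
the job is handed in; nothing more can be done
None
```

The large blue lid is clicked on and pressed fully home on the pot's rim, level, still gripped and held down with about 28 N; I handed the job in at about 14.6 s, with no verdict shown.

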